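# Set the jig's sliding stop and push a carton up to it

### The job

With the fingertips, push the blue sliding stop of the labelling jig along its rail towards the carton until its spring plunger drops into the notch of the red block behind the rail, leaving the carton alone meanwhile. Then gently push the small white carton along the board until its end sits flat against the stop, without knocking the stop out of the notch, and move clear. Only push: do not lift the carton or pull up the plunger's knob, do not shift the red block, and leave the other things on the worktop where they are.

Things in the scene. Friction and masses are not known exactly. Their poses are not given: they have to be found in the camera images.
- jig: plywood labelling jig fixed to the worktop, board 152 x 420 x 12 mm; origin at the underside, x away from the robot at yaw 0, y along the rail (left). Board x -83 to 69 mm, top z 12 mm. Aluminium rail along y at x 10 to 32 mm, top z 38 mm; black end blocks at y = +-200 mm, top z 46 mm. The carton's lane is the board in front of the rail, x -83 to 6 mm
- stop (a joint): blue stop sliding on the rail, m: 0 = centre at jig y +170 mm, growing to 0.200 to the right (-y). Stays where left (1.5 N to slide). Upright paddle across the lane: 12 mm thick along y, jig x -74 to 2 mm, z 16 to 64 mm. Saddle over the rail 44 mm long, x -2 to 60 mm, up to z 52 mm. Seated in the notch when joint stop = joint notch + 0.080
- stop_back (a point): centre of the paddle's left face (the face away from the carton), 28 mm above the board, jig x = -36 mm; same axes as the jig
- stop_face (a point): centre of the paddle's right face (towards the carton), 28 mm above the board, jig x = -36 mm; same axes as the jig
- notch (a joint): where the red notch block (20 x 46 x 24 mm, clamped behind the rail) stands, in m: its notch lies at jig y = 90 mm minus this value; differs from start to start, held by 150 N
- notch_mark (a point): middle of the notch on the red block, jig x 46 mm, 18 mm above the board; axes as the jig. Each side has a 6 mm hump, crest 7 mm from the middle, gentle outside (foot 20.5 mm out), steep inside: climbing in takes up to about 7 N, then the push drops to nothing as the stop snaps in over the last 6 mm; pushing it out takes about 12 N or more
- plunger (a joint): height of the brass spring plunger in the back of the stop, in m: 0 = hanging free beside the block, about 0.005 on a hump, about 0.001 seated in the notch
- plunger_knob (a point): top of the plunger's black knob, 16 mm across, at jig x = 46 mm on the back of the stop, about 87 mm above the worktop; not to be pulled
- carton: small closed white carton, loose, 63 (x) x 100 (y) x 41 (z) mm, 0.16 kg, lying on the board in the lane to the right of the stop, its length roughly along the jig; origin centre of the underside, y along its length (+y end towards the stop)
- carton_end (a point): middle of the carton's +y end face, 20.5 mm above its underside; same axes as the carton
- honey_jar: small honey jar with a yellow lid, 62 mm across, 71 mm high, behind the jig; bystander, origin under its centre
- queen_cage: yellow slotted queen cage, 22 x 62 x 16 mm, on the worktop to the right of the jig; bystander
- pen: white marking pen with a blue cap, 12 x 130 x 14 mm, on the worktop to the right of the jig; bystander
- tub: nested clear pots, 70 mm across, 82 mm high, behind the jig; bystander
- tape: roll of brown tape, 97 mm across, 50 mm high, on the worktop to the right of the jig; bystander

How it is judged (in metres and radians):
On the way, in this order (a step that is already met when the one before it is completed fails the run):
1. the stop is seated in the notch (within 2.5 mm, plunger down) with the carton not yet moved by more than 15 mm (y of stop_back in the frame of notch_mark between 0.0035 and 0.0085 m and value of joint plunger below 0.0035 m and distance of carton from where it was at the start of the episode below 0.015 m), for 0.3 s.
2. the carton's end is against the stop, the stop still in the notch (y of stop_back in the frame of notch_mark between 0.0035 and 0.0085 m and value of joint plunger below 0.0035 m and y of carton_end in the frame of stop_face between -0.004 and 0.003 m and x of carton_end in the frame of stop_face between -0.035 and 0.035 m and angle between the y axis of carton and the y axis of jig, either way round below 0.12 rad and angle between carton's own z axis and vertical below 0.08 rad), for 0.2 s.
At the end, for the whole second after the job is handed in: the stop's centre is within 2.5 mm of the notch with its plunger down (under 3.5 mm), the carton lies level on the board in the lane at rest, the middle of its end within 4 mm of the stop's face and its length within 0.12 rad of the rail's direction (all of step 2 and linear speed of carton below 0.01 m/s and height (world z) of carton below 0.017 m); the robot touches nothing.
It fails at once if the carton is lifted, carried or tipped (height (world z) of carton above 0.027 m or angle between carton's own z axis and vertical above 0.3 rad).
It fails at once if the carton is rammed or squeezed with more than 20 N (contact force between the fingers and carton above 20 N).
It fails at once if the plunger is pulled up by its knob (value of joint plunger above 0.0095 m).
It fails at once if the red block is shifted by more than 4 mm (distance of notch_mark from where it was at the start of the episode above 0.004 m).
It fails at once if another thing is moved by more than 20 mm (distance of any of honey_jar, queen_cage, pen, tub, tape from where it was at the start of the episode above 0.02 m).
It also fails if it takes over 54 s, if anything falls off the work surface, if the arm or the gripper's body presses on something with over 40 N, if the wrist force passes 120 N, or if a joint passes its speed limit or range.

### The arm

A 6-joint arm with a two-finger parallel gripper is mounted at the origin on a cart in front of the work surface, level with it; the furniture and walls round the work are solid. World frame = base frame: x ahead of the robot, y to its left, z up, the work surface at z = 0. Lengths are in mm, angles in rad, forces in N, time in s.
With the tool pointing down it reaches from about 350 to 925 mm from the base axis. Payload 6.4 kg.
Tool frame: the origin (TCP) lies midway between the tips of the shut fingers; the grasp point (between the pads) lies 19 mm behind it; z points along the fingers, y is the line along which they close (so a half turn about z gives the same grasp; the last joint's range is limited). The gripper opens to 94 mm and grips with 3 to 60 N. Pads are 16 mm wide; open, the fingers measure 119 mm over their backs; the gripper's body (75 mm by 177 mm) begins 78 mm behind the grasp point.
Start: joints at [-1.405, 0.245, 1.558, -0, 1.339, -0.174], TCP at [216.649, -612.843, 205.455] pointing down, gripper open.
Joint ranges: [-3.13, 3.13], [-1.02, 2.26], [0.13, 2.54], [-0.95, 4.09], [0.21, 2.88], [-2.74, 2.74]. Speed limits (rad/s): [2.57, 2.57, 3.14, 3.14, 3.14, 3.14].

### API

Orientations are given as [roll, pitch, yaw] about the fixed x, y, z axes, in that order (R = Rz(yaw) Ry(pitch) Rx(roll)).
In Python, from plant import env, vision, workorder gives the robot as it stands.
- The arm moves only by the shell command python3 -m inch 'ROWS' [FORCE]. ROWS is JSON, a list that holds one entry, the list of rows, each a list of 7 numbers: the turn, a rotation vector about the world's x, y, z in rad, then the shift along the world's x, y, z in m, then the gripper command: -1 is fully open, 1 is shut, values between are in proportion. A call has exactly 5 rows; each row shifts and turns the commanded pose from where the row before left it; what a row does not reach is not made up. A row lasts 1/10 s, in which the tool goes at most 50 mm and 8.59 degrees, less where a joint would pass 70% of its speed; a pose out of reach is approached as far as the arm can. A call with a gripper value outside its range is refused whole. The fingers move at their own pace and stop on an object; FORCE is the grip in N (left out, the last holds). Time passes only in rows, so rows that do not move let the fingers close, or fill a call up. It gives the time, the measured TCP pose, the force, the opening and the grip force at its end, in the units of the state.
- env.sense(): the state, without advancing time (a new reading comes with each control period).
- vision.read_camera(name): name is "scene" or "top"; returns the picture (384x512x3 uint8, red, green, blue); there is no depth.
- vision.camera_params(name): a dict with "fx", "fy", "cx", "cy" (pixels), "rvec" (rotation vector, rad) and "tvec" (3), from world to camera coordinates, as OpenCV has them. Camera axes: x right, y down, z forward; pixel columns grow to the right and rows downward; lengths in mm; the calibration is good to about 2 mm. A picture is of the moment at which its call begins. camera_params takes no time and is no camera call.
- workorder.job_done(): hands the job in; it is judged then, once.
Trained networks look in the newest picture that a camera, given by its name, has taken for a name from the list of things; names that differ only in an ending like _2 or _b are one class to them, and where a whole thing is asked for, a point or a joint stands for the part that bears it (a point fixed in the world has none). Each returns a list of dicts, best first, with "conf" (0 to 1); they miss things now and then, are a little off and sometimes report something else, mostly with a low value. They report only what shows in the picture. A call takes as long as a camera call.
- vision.outline_of(camera, label): "region" (384x512 bool, what is visible of it).
- vision.landmark_of(camera, label): "centre" ([x, y, z] in mm, in world coordinates, good to about 4 mm: a listed point, or the origin of a listed thing).
The state is a dict: "time_s": time; "joint_positions": joint angles; "dq": joint speeds; "effort": joint torques, N m; "ee_pos": TCP position; "tcp_rot": TCP orientation; "contact_force": force on the tool from outside, world axes, zero at the start; "ft_torque": the same for the moment, N m; "opening": opening from 0.0 (shut) to 1.0 (fully open); "grasp_force": force on a finger pad.
Only numpy, scipy, OpenCV 4.12 (cv2) and the standard library are available. Lean on these libraries where they do the work, as an engineer would, in place of code of your own. Each camera call takes 0.05 s, during which the arm holds its last target. There are 200 camera calls.

## Working session

There is one attempt and no reset: what is moved stays moved. The work goes in short steps, Python scripts to look and compute and a shell command to move; the robot and the scene stay as the last step left them, time stands still between calls to the robot, and variables do not carry over. Pictures are saved under pics/ and viewed, at most 10 in all, crops included, and the job is handed in when it is done.

```bash
mkdir -p pics; python3 - <<'E'
from plant import env, vision
import cv2, numpy as np
ims=[]
for c in ("scene","top"):
    im=vision.read_camera(c); cv2.imwrite(f"pics/{c}0.png",im[:,:,::-1])
    for l in ("jig","stop_back","stop_face","notch_mark","carton","carton_end","plunger_knob"):
        r=vision.landmark_of(c,l)
        print(c,l,[(np.round(d["centre"]).tolist(),round(d["conf"],2)) for d in r[:2]])
s=env.sense();print(s["time_s"],s["ee_pos"],s["tcp_rot"],s["opening"],s["contact_force"])
E
```

```text
scene jig [([479.0, -91.0, 1.0], 0.64), ([450.0, 67.0, 41.0], 0.41)]
scene stop_back [([452.0, 73.0, 40.0], 0.62)]
scene stop_face [([452.0, 58.0, 41.0], 0.96), ([530.0, 57.0, 90.0], 0.38)]
scene notch_mark []
scene carton [([430.0, -196.0, 10.0], 0.61)]
scene carton_end [([423.0, -149.0, 30.0], 0.69), ([479.0, -87.0, -1.0], 0.41)]
scene plunger_knob [([534.0, 56.0, 90.0], 0.41)]
top jig [([482.0, -91.0, 1.0], 0.84), ([444.0, -413.0, -2.0], 0.17)]
top stop_back [([451.0, 64.0, 39.0], 0.88), ([529.0, -41.0, 34.0], 0.6)]
top stop_face [([452.0, 58.0, 43.0], 0.6), ([601.0, -113.0, 3.0], 0.57)]
top notch_mark [([527.0, -44.0, 32.0], 0.61)]
top carton [([429.0, -202.0, 16.0], 0.74)]
top carton_end [([428.0, -150.0, 36.0], 0.72)]
top plunger_knob [([533.0, 61.0, 85.0], 0.36)]
0.8 [ 216.65052645 -612.85330097  205.47267418] [3.14154987e+00 4.77630557e-07 3.39821353e-01] 1.0009042582825702 [-0.13641135 -0.28045248 -0.9946008 ]
```

View pics/scene0.png

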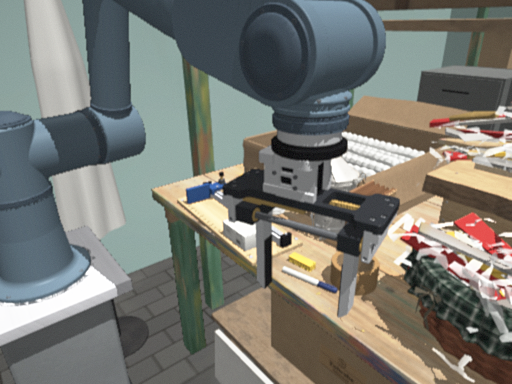

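View pics/top0.png

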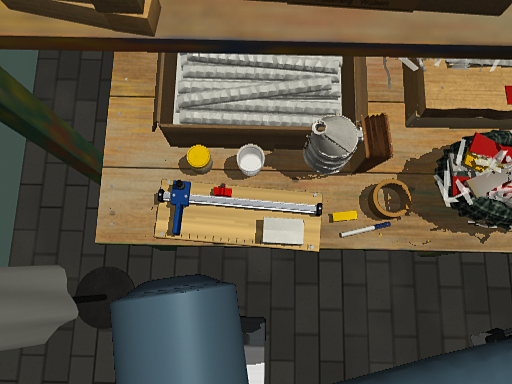

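The top view shows the stop at about (178,205), the red block at (222,191), the carton at (283,231), and the end blocks at about (162,196) and (320,210). Next I'll use the calibration to fix the jig pose.

```bash
cat > h.py <<'E'
from plant import env, vision
import cv2, numpy as np
def ray(c,uv,z):
    p=vision.camera_params(c);R,_=cv2.Rodrigues(np.array(p["rvec"],float));t=np.array(p["tvec"],float).ravel()
    uv=np.atleast_2d(uv).astype(float)
    d=np.c_[(uv[:,0]-p["cx"])/p["fx"],(uv[:,1]-p["cy"])/p["fy"],np.ones(len(uv))]@R
    o=-R.T@t
    return (o+d*((z-o[2])/d[:,2])[:,None])[:,:2]
def proj(c,P):
    p=vision.camera_params(c);K=np.array([[p["fx"],0,p["cx"]],[0,p["fy"],p["cy"]],[0,0,1.]])
    return cv2.projectPoints(np.atleast_2d(np.array(P,float)),np.array(p["rvec"],float),np.array(p["tvec"],float),K,None)[0].reshape(-1,2)
E
python3 - <<'E'
from h import *
im=vision.read_camera("top")
p=vision.camera_params("top");print({k:np.round(v,3) for k,v in p.items()})
print(vision.landmark_of("top","jig")[:1] and np.round(vision.landmark_of("top","jig")[0]["centre"],1))
for l,z in (("jig",12),("carton",41+12),("stop",60)):
    r=vision.outline_of("top",l)
    if r:
        g=r[0]["region"].astype(np.uint8);v,u=np.nonzero(g)
        w=ray("top",np.c_[u,v],z).astype(np.float32)
        b=cv2.minAreaRect(w);print(l,r[0]["conf"],len(u),b,np.round(cv2.boxPoints(b)).tolist(), (u.min(),u.max(),v.min(),v.max()))
hsv=cv2.cvtColor(im,cv2.COLOR_RGB2HSV)
m=((hsv[...,0]<6)|(hsv[...,0]>174))&(hsv[...,1]>180)&(hsv[...,2]>90);m[:, :190]=0;m[:,260:]=0;m[:170]=0;m[215:]=0
v,u=np.nonzero(m);print("red",u.min(),u.max(),v.min(),v.max(),ray("top",[[u.mean(),v.mean()]],30))
c=im[165:260,145:335];cv2.imwrite("pics/crop.png",cv2.resize(c,None,fx=4,fy=4,interpolation=cv2.INTER_CUBIC)[:,:,::-1])
E
```

```text
{'fx': np.float64(423.988), 'fy': np.float64(423.988), 'cx': np.float64(253.569), 'cy': np.float64(191.287), 'rvec': array([ 2.132, -2.088,  0.224]), 'tvec': array([-136.79 ,  518.537,  999.26 ])}
[480.2 -89.8   1.5]
jig 0.71 8218 ((467.3694763183594, -88.65960693359375), (418.9604797363281, 153.87596130371094), 86.08300018310547) [[376.0, -292.0], [530.0, -303.0], [558.0, 115.0], [405.0, 126.0]] (np.int64(155), np.int64(321), np.int64(181), np.int64(250))
carton 0.9 1102 ((423.7722473144531, -199.45738220214844), (100.29556274414062, 65.59717559814453), 88.14778900146484) [[389.0, -249.0], [455.0, -251.0], [458.0, -150.0], [393.0, -148.0]] (np.int64(262), np.int64(303), np.int64(217), np.int64(245))
stop 0.95 687 ((476.9534912109375, 53.9318962097168), (137.11822509765625, 44.63582992553711), 2.9974281787872314) [[407.0, 73.0], [410.0, 28.0], [547.0, 35.0], [544.0, 80.0]] (np.int64(171), np.int64(189), np.int64(180), np.int64(235))
red 213 231 183 195 [[526.05786515 -44.2663671 ]]
```

View pics/crop.png

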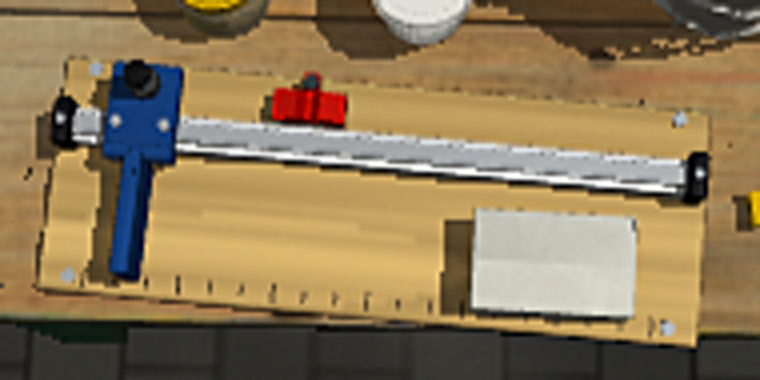

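The crop shows the jig with the board skewed about −0.067 rad. The stop is at jig y ≈ 152, the notch is at y ≈ 48, and the carton end is at y ≈ −63. I'll set the fingers about 30 mm apart and turn them across the lane. Then I'll go to the left of the stop.

```bash
python3 -m inch '[[[0,0,0.117,0.015,0.045,0,0.36],[0,0,0.117,0.015,0.045,0,0.36],[0,0,0.117,0.015,0.045,0,0.36],[0,0,0.117,0.015,0.045,0,0.36],[0,0,0.117,0.015,0.045,0,0.36]]]' && python3 -m inch '[[[0,0,0.117,0.02,0.045,0,0.36],[0,0,0.117,0.02,0.045,0,0.36],[0,0,0.117,0.02,0.045,0,0.36],[0,0,0.117,0.02,0.045,0,0.36],[0,0,0.117,0.02,0.045,0,0.36]]]' && python3 -m inch '[[[0,0,0,0.012,0.045,0,0.36],[0,0,0,0.012,0.045,0,0.36],[0,0,0,0.012,0.045,0,0.36],[0,0,0,0.012,0.045,0,0.36],[0,0,0,0.012,0.045,0,0.36]]]' && python3 -m inch '[[[0,0,0,0,0.03,0,0.36],[0,0,0,0,0.015,0,0.36],[0,0,0,0,0,0,0.36],[0,0,0,0,0,0,0.36],[0,0,0,0,0,0,0.36]]]'
```

```text
time_s: 1.6
ee_pos: [291.9, -386.1, 205.5]
tcp_rot: [3.141, 0.0, 0.929]
contact_force: [0.6, 0.8, 0.4]
opening: 0.609
grasp_force: 0.0
time_s: 2.1
ee_pos: [392.1, -161.1, 205.8]
tcp_rot: [3.14, 0.001, 1.514]
contact_force: [0.6, -0.0, 0.6]
opening: 0.317
grasp_force: 0.0
time_s: 2.6
ee_pos: [451.9, 64.2, 205.9]
tcp_rot: [3.14, 0.0, 1.51]
contact_force: [-0.5, -0.5, -0.6]
opening: 0.322
grasp_force: 0.0
time_s: 3.1
ee_pos: [451.8, 106.3, 205.5]
tcp_rot: [3.141, 0.0, 1.509]
contact_force: [1.0, -0.4, 0.5]
opening: 0.319
grasp_force: 0.0
```

```bash
python3 -m inch '[[[0,0,0,0,0,-0.045,0.36],[0,0,0,0,0,-0.045,0.36],[0,0,0,0,0,-0.04,0.36],[0,0,0,0,0,-0.025,0.36],[0,0,0,0,0,-0.014,0.36]]]' && python3 -m inch '[[[0,0,0,-0.001,-0.015,0,0.36],[0,0,0,-0.001,-0.010,0,0.36],[0,0,0,0,0,0,0.36],[0,0,0,0,0,0,0.36],[0,0,0,0,0,0,0.36]]]'
python3 - <<'E'
from h import *
im=vision.read_camera("top")
for l in ("stop_back","stop_face","plunger_knob","notch_mark","carton","carton_end"):
    r=vision.landmark_of("top",l);print(l,[(np.round(d["centre"]).tolist(),round(d["conf"],2)) for d in r[:1]])
c=im[165:260,145:335];cv2.imwrite("pics/crop2.png",cv2.resize(c,None,fx=4,fy=4,interpolation=cv2.INTER_CUBIC)[:,:,::-1])
E
```

```text
time_s: 3.6
ee_pos: [449.9, 106.0, 33.9]
tcp_rot: [-3.137, 0.0, 1.508]
contact_force: [-0.2, -0.4, 0.5]
opening: 0.319
grasp_force: 0.0
time_s: 4.1
ee_pos: [450.1, 82.2, 37.0]
tcp_rot: [3.14, -0.0, 1.51]
contact_force: [0.1, -0.1, 0.3]
opening: 0.318
grasp_force: 0.0
stop_back [([451.0, 68.0, 39.0], 0.72)]
stop_face [([451.0, 58.0, 41.0], 0.93)]
plunger_knob [([442.0, -411.0, -2.0], 0.58)]
notch_mark [([528.0, -45.0, 35.0], 0.43)]
carton [([428.0, -202.0, 16.0], 0.86)]
carton_end [([429.0, -152.0, 35.0], 0.83)]
```

View pics/crop2.png

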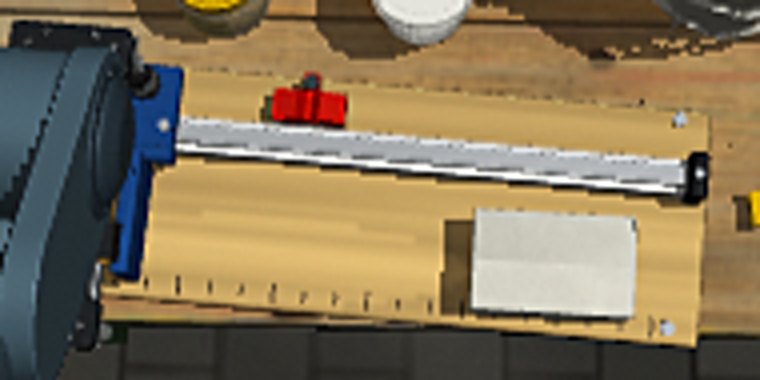

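The fingers stand just behind the paddle, around crop (115,240), and the stop has not moved. About 102 mm of travel remains. I'll push most of it now.

```bash
python3 -m inch '[[[0,0,0,-0.0005,-0.008,0,0.36],[0,0,0,-0.0005,-0.008,0,0.36],[0,0,0,-0.0005,-0.008,0,0.36],[0,0,0,-0.0006,-0.008,0,0.36],[0,0,0,-0.0005,-0.008,0,0.36]]]' && python3 -m inch '[[[0,0,0,-0.0005,-0.008,0,0.36],[0,0,0,-0.0005,-0.008,0,0.36],[0,0,0,-0.0005,-0.008,0,0.36],[0,0,0,-0.0006,-0.008,0,0.36],[0,0,0,-0.0003,-0.005,0,0.36]]]' && python3 -m inch '[[[0,0,0,0,0,0,0.36],[0,0,0,0,0,0,0.36],[0,0,0,0,0,0,0.36],[0,0,0,0,0,0,0.36],[0,0,0,0,0,0,0.36]]]'
python3 - <<'E'
from h import *
im=vision.read_camera("top")
for l in ("stop_back","stop_face","notch_mark"):
    r=vision.landmark_of("top",l);print(l,[(np.round(d["centre"]).tolist(),round(d["conf"],2)) for d in r[:2]])
print(env.sense()["contact_force"],env.sense()["ee_pos"])
E
```

```text
time_s: 4.95
ee_pos: [446.9, 41.4, 36.4]
tcp_rot: [-3.141, -0.0, 1.509]
contact_force: [-1.0, 1.8, 0.4]
opening: 0.316
grasp_force: 1.1
time_s: 5.45
ee_pos: [444.5, 4.4, 36.4]
tcp_rot: [-3.141, 0.0, 1.509]
contact_force: [-1.3, 2.3, 1.5]
opening: 0.32
grasp_force: 0.9
time_s: 5.95
ee_pos: [444.7, 5.3, 36.5]
tcp_rot: [3.141, 0.0, 1.51]
contact_force: [0.2, -0.5, -0.9]
opening: 0.322
grasp_force: 0.0
stop_back []
stop_face [([444.0, -19.0, 40.0], 0.56)]
notch_mark [([530.0, -43.0, 34.0], 0.59), ([430.0, -151.0, 37.0], 0.22)]
[-0.03552377 -0.18854476  0.34485359] [444.67651752   5.2044635   36.45174343]
```

```bash
python3 -m inch '[[[0,0,0,-0.0001,-0.002,0,0.36],[0,0,0,-0.0001,-0.002,0,0.36],[0,0,0,-0.0001,-0.002,0,0.36],[0,0,0,-0.0001,-0.002,0,0.36],[0,0,0,-0.0002,-0.002,0,0.36]]]' && python3 -m inch '[[[0,0,0,-0.0001,-0.001,0,0.36],[0,0,0,0,-0.001,0,0.36],[0,0,0,-0.0001,-0.001,0,0.36],[0,0,0,0,-0.001,0,0.36],[0,0,0,0,0,0,0.36]]]'
```

```text
time_s: 6.65
ee_pos: [444.0, -3.8, 36.5]
tcp_rot: [-3.142, -0.003, 1.508]
contact_force: [0.7, 8.3, 1.4]
opening: 0.317
grasp_force: 4.1
time_s: 7.15
ee_pos: [443.8, -7.9, 36.4]
tcp_rot: [-3.141, -0.002, 1.509]
contact_force: [-0.2, 6.5, 1.6]
opening: 0.321
grasp_force: 3.1
```

```bash
python3 -m inch '[[[0,0,0,-0.0001,-0.001,0,0.36],[0,0,0,0,-0.001,0,0.36],[0,0,0,0,-0.001,0,0.36],[0,0,0,0,0,0,0.36],[0,0,0,0,0,0,0.36]]]'
```

```text
time_s: 7.65
ee_pos: [443.5, -10.9, 36.4]
tcp_rot: [-3.141, -0.002, 1.509]
contact_force: [0.0, 6.3, 1.8]
opening: 0.316
grasp_force: 3.1
```

```bash
python3 -m inch '[[[0,0,0,-0.0001,-0.001,0,0.36],[0,0,0,0,-0.001,0,0.36],[0,0,0,0,0,0,0.36],[0,0,0,0,0,0,0.36],[0,0,0,0,0,0,0.36]]]'
```

```text
time_s: 8.15
ee_pos: [443.4, -13.4, 36.4]
tcp_rot: [-3.141, -0.001, 1.509]
contact_force: [-0.0, 4.6, 2.4]
opening: 0.322
grasp_force: 2.5
```

```bash
python3 -m inch '[[[0,0,0,-0.0001,-0.001,0,0.36],[0,0,0,0,0,0,0.36],[0,0,0,0,0,0,0.36],[0,0,0,0,0,0,0.36],[0,0,0,0,0,0,0.36]]]'
```

```text
time_s: 8.65
ee_pos: [443.5, -15.1, 36.4]
tcp_rot: [-3.142, 0.0, 1.51]
contact_force: [-1.5, 1.2, -0.1]
opening: 0.319
grasp_force: 0.5
```

```bash
python3 -m inch '[[[0,0,0,0,-0.001,0,0.36],[0,0,0,0,0,0,0.36],[0,0,0,0,0,0,0.36],[0,0,0,0,0,0,0.36],[0,0,0,0,0,0,0.36]]]'
python3 - <<'E'
from h import *
im=vision.read_camera("top")
for l in ("stop_back","stop_face","notch_mark","carton_end"):
    r=vision.landmark_of("top",l);print(l,[(np.round(d["centre"]).tolist(),round(d["conf"],2)) for d in r[:2]])
E
```

```text
time_s: 9.15
ee_pos: [443.7, -16.0, 36.5]
tcp_rot: [3.141, 0.0, 1.51]
contact_force: [0.1, 0.4, 0.6]
opening: 0.32
grasp_force: 0.0
stop_back [([447.0, -36.0, 40.0], 0.51)]
stop_face [([445.0, -45.0, 40.0], 0.52)]
notch_mark [([430.0, -152.0, 33.0], 0.7)]
carton_end [([428.0, -150.0, 33.0], 0.79)]
```

The stop reads as seated: its face is 6.6 mm right of the notch middle, against 6 nominal, and the push force has dropped to zero. Now I'll back off, lift and go round to the carton's right end.

```bash
python3 -m inch '[[[0,0,0,0.001,0.010,0,0.36],[0,0,0,0,0,0.02,0.36],[0,0,0,0,0,0.045,0.36],[0,0,0,0,0,0.045,0.36],[0,0,0,0,0,0,0.36]]]' && python3 -m inch '[[[0,0,0,-0.004,-0.045,0,0.36],[0,0,0,-0.004,-0.045,0,0.36],[0,0,0,-0.004,-0.045,0,0.36],[0,0,0,-0.004,-0.045,0,0.36],[0,0,0,-0.004,-0.045,0,0.36]]]' && python3 -m inch '[[[0,0,0,-0.003,-0.035,0,0.36],[0,0,0,-0.003,-0.025,0,0.36],[0,0,0,0,0,0,0.36],[0,0,0,0,0,0,0.36],[0,0,0,0,0,0,0.36]]]'
python3 - <<'E'
from h import *
im=vision.read_camera("top")
for l in ("stop_back","stop_face","notch_mark","carton","carton_end","plunger_knob"):
    r=vision.landmark_of("top",l);print(l,[(np.round(d["centre"]).tolist(),round(d["conf"],2)) for d in r[:2]])
c=im[165:260,145:335];cv2.imwrite("pics/crop3.png",cv2.resize(c,None,fx=4,fy=4,interpolation=cv2.INTER_CUBIC)[:,:,::-1])
E
```

```text
time_s: 9.9
ee_pos: [448.9, -6.3, 153.0]
tcp_rot: [3.129, 0.002, 1.51]
contact_force: [0.9, -0.2, -0.2]
opening: 0.32
grasp_force: 0.0
time_s: 10.4
ee_pos: [424.0, -231.9, 145.6]
tcp_rot: [-3.141, -0.001, 1.51]
contact_force: [0.2, 0.0, 0.8]
opening: 0.32
grasp_force: 0.0
time_s: 10.9
ee_pos: [418.6, -289.3, 145.8]
tcp_rot: [-3.141, -0.001, 1.511]
contact_force: [1.2, -0.1, 0.1]
opening: 0.319
grasp_force: 0.0
stop_back [([447.0, -37.0, 38.0], 0.81), ([482.0, -92.0, 1.0], 0.42)]
stop_face [([445.0, -43.0, 40.0], 0.56), ([605.0, -113.0, -0.0], 0.49)]
notch_mark []
carton [([426.0, -199.0, 13.0], 0.89)]
carton_end [([426.0, -149.0, 34.0], 0.78)]
plunger_knob [([528.0, -40.0, 89.0], 0.61)]
```

View pics/crop3.png

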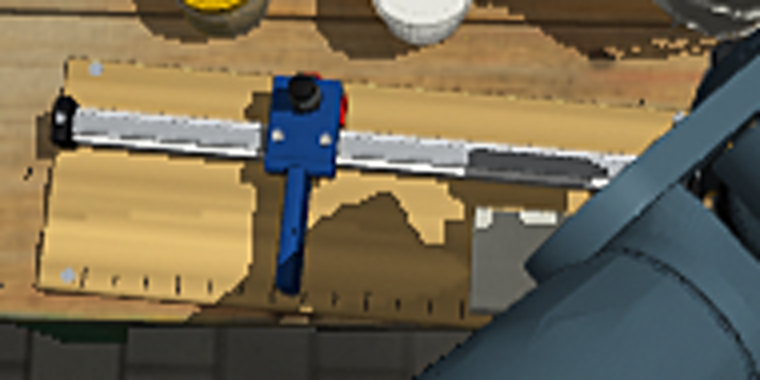

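The stop is locked over the red block, knob at crop (305,92), and the carton is untouched at (520,260). Now I'll go down behind the carton and push slowly.

```bash
python3 -m inch '[[[0,0,0,0,0,-0.04,0.36],[0,0,0,0,0,-0.04,0.36],[0,0,0,0,0,-0.025,0.36],[0,0,0,0,0,-0.013,0.36],[0,0,0,0,0,0,0.36]]]' && python3 -m inch '[[[0,0,0,0,0.005,0,0.36],[0,0,0,0,0.005,0,0.36],[0,0,0,0.001,0.005,0,0.36],[0,0,0,0,0.003,0,0.36],[0,0,0,0.001,0.003,0,0.36]]]' && python3 -m inch '[[[0,0,0,0,0.003,0,0.36],[0,0,0,0.001,0.003,0,0.36],[0,0,0,0,0.003,0,0.36],[0,0,0,0,0.003,0,0.36],[0,0,0,0,0.003,0,0.36]]]'
```

```text
time_s: 11.75
ee_pos: [417.7, -289.9, 27.0]
tcp_rot: [-3.139, -0.002, 1.51]
contact_force: [0.2, 0.1, -0.4]
opening: 0.319
grasp_force: 0.0
time_s: 12.25
ee_pos: [420.8, -269.6, 29.0]
tcp_rot: [3.141, 0.001, 1.51]
contact_force: [-1.3, 0.6, -0.2]
opening: 0.32
grasp_force: 0.0
time_s: 12.75
ee_pos: [421.5, -254.9, 28.5]
tcp_rot: [-3.142, 0.0, 1.51]
contact_force: [0.3, -1.3, -1.2]
opening: 0.319
grasp_force: 0.5
```

```bash
for i in 1; do :; done; python3 -m inch '[[[0,0,0,0.0003,0.005,0,0.36],[0,0,0,0.0003,0.005,0,0.36],[0,0,0,0.0003,0.005,0,0.36],[0,0,0,0.0004,0.005,0,0.36],[0,0,0,0.0004,0.005,0,0.36]]]' && python3 -m inch '[[[0,0,0,0.0003,0.005,0,0.36],[0,0,0,0.0003,0.005,0,0.36],[0,0,0,0.0003,0.005,0,0.36],[0,0,0,0.0004,0.005,0,0.36],[0,0,0,0.0004,0.005,0,0.36]]]' && python3 -m inch '[[[0,0,0,0.0003,0.005,0,0.36],[0,0,0,0.0003,0.005,0,0.36],[0,0,0,0.0003,0.005,0,0.36],[0,0,0,0.0004,0.005,0,0.36],[0,0,0,0.0004,0.005,0,0.36]]]' && python3 -m inch '[[[0,0,0,0.0003,0.005,0,0.36],[0,0,0,0.0002,0.003,0,0.36],[0,0,0,0,0,0,0.36],[0,0,0,0,0,0,0.36],[0,0,0,0,0,0,0.36]]]'
python3 - <<'E'
from h import *
im=vision.read_camera("top")
for l in ("stop_back","stop_face","carton","carton_end","plunger_knob"):
    r=vision.landmark_of("top",l);print(l,[(np.round(d["centre"]).tolist(),round(d["conf"],2)) for d in r[:2]])
c=im[165:260,145:335];cv2.imwrite("pics/crop4.png",cv2.resize(c,None,fx=4,fy=4,interpolation=cv2.INTER_CUBIC)[:,:,::-1])
E
```

```text
time_s: 13.25
ee_pos: [423.3, -229.3, 28.4]
tcp_rot: [-3.142, -0.0, 1.51]
contact_force: [0.4, -1.7, -1.3]
opening: 0.319
grasp_force: 0.5
time_s: 13.75
ee_pos: [425.0, -204.4, 28.5]
tcp_rot: [-3.142, 0.0, 1.51]
contact_force: [0.5, -1.8, -0.0]
opening: 0.322
grasp_force: 0.5
time_s: 14.25
ee_pos: [426.7, -179.4, 28.5]
tcp_rot: [3.142, 0.0, 1.51]
contact_force: [0.2, -0.9, -1.3]
opening: 0.318
grasp_force: 0.5
time_s: 14.75
ee_pos: [427.1, -171.8, 28.4]
tcp_rot: [-3.142, -0.0, 1.51]
contact_force: [0.2, -0.4, 0.2]
opening: 0.322
grasp_force: 0.0
stop_back [([444.0, -36.0, 39.0], 0.9)]
stop_face []
carton [([484.0, -92.0, 1.0], 0.54)]
carton_end [([483.0, -93.0, 3.0], 0.56)]
plunger_knob [([526.0, -44.0, 88.0], 0.62)]
```

View pics/crop4.png

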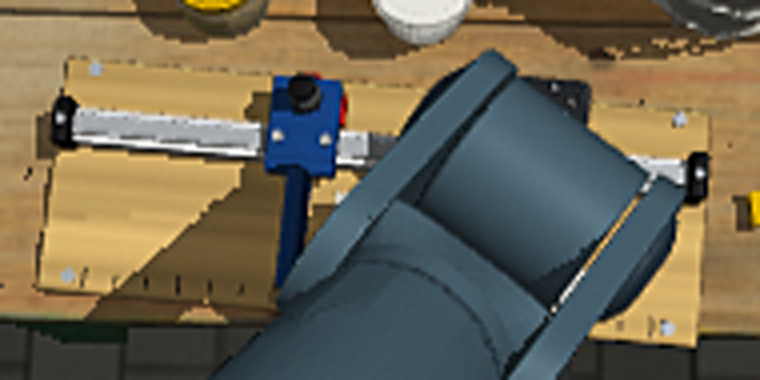

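The arm hides the carton in the top view, and the stop is unmoved at crop (300,130). I'll finish by feel with small steps.

```bash
python3 -m inch '[[[0,0,0,0.0001,0.002,0,0.36],[0,0,0,0.0001,0.002,0,0.36],[0,0,0,0.0001,0.002,0,0.36],[0,0,0,0.0001,0.002,0,0.36],[0,0,0,0.0002,0.002,0,0.36]]]' && python3 -m inch '[[[0,0,0,0.0001,0.001,0,0.36],[0,0,0,0.0001,0.001,0,0.36],[0,0,0,0,0.001,0,0.36],[0,0,0,0,0,0,0.36],[0,0,0,0,0,0,0.36]]]'
```

```text
time_s: 15.55
ee_pos: [427.8, -161.7, 28.5]
tcp_rot: [3.142, 0.0, 1.51]
contact_force: [-0.8, -1.1, -0.0]
opening: 0.32
grasp_force: 0.7
time_s: 16.05
ee_pos: [428.0, -158.7, 28.5]
tcp_rot: [3.141, -0.0, 1.51]
contact_force: [0.4, 0.1, 0.6]
opening: 0.323
grasp_force: 0.2
```

```bash
python3 -m inch '[[[0,0,0,0.0001,0.001,0,0.36],[0,0,0,0.0001,0.001,0,0.36],[0,0,0,0,0.001,0,0.36],[0,0,0,0,0.001,0,0.36],[0,0,0,0,0,0,0.36]]]'
```

```text
time_s: 16.55
ee_pos: [428.2, -154.7, 28.5]
tcp_rot: [3.142, -0.0, 1.51]
contact_force: [-0.2, -0.6, -0.1]
opening: 0.322
grasp_force: 0.5
```

```bash
python3 -m inch '[[[0,0,0,0.0001,0.001,0,0.36],[0,0,0,0.0001,0.001,0,0.36],[0,0,0,0,0,0,0.36],[0,0,0,0,0,0,0.36],[0,0,0,0,0,0,0.36]]]'
```

```text
time_s: 17.05
ee_pos: [428.3, -153.2, 28.5]
tcp_rot: [-3.142, 0.001, 1.51]
contact_force: [-1.0, -5.0, -0.7]
opening: 0.318
grasp_force: 2.5
```

The 5 N that held shows the carton is against the stop. I'll back off and check.

```bash
python3 -m inch '[[[0,0,0,0,-0.002,0,0.36],[0,0,0,0,-0.008,0,0.36],[0,0,0,-0.001,-0.02,0,0.36],[0,0,0,0,0,0,0.36],[0,0,0,0,0,0.04,0.36]]]' && python3 -m inch '[[[0,0,0,0,0,0.045,0.36],[0,0,0,0,0,0.045,0.36],[0,0,0,0,-0.045,0.02,0.36],[0,0,0,0,-0.045,0,0.36],[0,0,0,0,-0.045,0,0.36]]]' && python3 -m inch '[[[0,0,0,-0.01,-0.045,0,0.36],[0,0,0,-0.01,-0.045,0,0.36],[0,0,0,-0.01,-0.045,0,0.36],[0,0,0,0,-0.02,0,0.36],[0,0,0,0,0,0,0.36]]]'
python3 - <<'E'
from h import *
im=vision.read_camera("top")
for l in ("stop_back","stop_face","carton","carton_end","plunger_knob"):
    r=vision.landmark_of("top",l);print(l,[(np.round(d["centre"]).tolist(),round(d["conf"],2)) for d in r[:2]])
r=vision.outline_of("top","carton")
if r:
    v,u=np.nonzero(r[0]["region"]);b=cv2.minAreaRect(ray("top",np.c_[u,v],53).astype(np.float32));print(b,r[0]["conf"])
c=im[165:260,145:335];cv2.imwrite("pics/crop5.png",cv2.resize(c,None,fx=4,fy=4,interpolation=cv2.INTER_CUBIC)[:,:,::-1])
E
```

```text
time_s: 17.55
ee_pos: [423.5, -180.1, 64.0]
tcp_rot: [-3.131, -0.008, 1.508]
contact_force: [0.2, -0.7, -0.1]
opening: 0.322
grasp_force: 0.0
time_s: 18.05
ee_pos: [427.9, -319.0, 179.7]
tcp_rot: [3.139, 0.001, 1.511]
contact_force: [0.5, -0.5, -0.1]
opening: 0.321
grasp_force: 0.0
time_s: 18.55
ee_pos: [396.7, -474.5, 177.9]
tcp_rot: [3.142, -0.001, 1.507]
contact_force: [0.7, 1.3, -0.0]
opening: 0.323
grasp_force: 0.0
stop_back [([444.0, -34.0, 38.0], 0.85), ([436.0, -96.0, 13.0], 0.44)]
stop_face [([444.0, -44.0, 43.0], 0.67)]
carton [([437.0, -97.0, 15.0], 0.77)]
carton_end [([439.0, -46.0, 39.0], 0.75), ([599.0, -114.0, 4.0], 0.52)]
plunger_knob [([526.0, -44.0, 90.0], 0.42)]
((431.92059326171875, -94.88458251953125), (100.914794921875, 65.57571411132812), 87.33576202392578) 0.91
```

View pics/crop5.png

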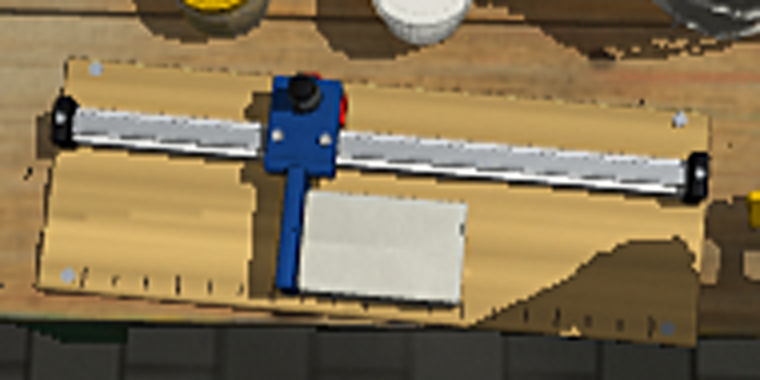

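The carton's left end, about crop x 300, is flush with the blue paddle. The stop hasn't moved (saddle 268–340, knob 305,92), and the arm is clear.

```bash
python3 -c "
from plant import workorder
print(workorder.job_done())"
```

```text
the job is handed in; nothing more can be done
None
```

I handed the job in: the top-camera view and the force readings show the stop seated in the notch, the carton flat against it and the arm clear. The hand-in returned no verdict.

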